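# Push the milling jar up onto the jar mill and start it

### The job

Load the jar mill without grasping or lifting anything: push the steel milling jar that lies at the foot of the loading ramp up the ramp with the fingertips, slowly and steadily, never letting it run or roll back, until it reaches its stop and drops into place on the two rollers in front of the back plate. Then, with the jar in place, press the start button on the control box fully down and let it come up again, and leave the jar in place. Leave the things standing around the mill where they are.

Things in the scene. Friction and masses are not known exactly. Their poses are not given: they have to be found in the camera images.
- mill: jar mill, a rigid fixed machine on a grey base plate 300 x 126 x 10 mm. Origin on the bench under it; x points horizontally up the ramp, y to the left seen that way, z up. The ramp rises along +x at 0.122 rad (7 degrees) to two rollers along y, then an upright back plate. White control box at x 0.010 to 0.120, y 0.058 to 0.134, top z 0.048 m, carries the start button.
- mill_ramp: aluminium ramp, fixed to the mill. Origin: point of its surface under the jar at the start, midway across, at mill x -0.105, z 0.022. x runs up the slope, z square to it. Surface from x -0.028 to the crest at 0.155. At the foot a lip (x -0.028 to -0.020) 8 mm high stops the jar rolling off; side walls 98 mm apart, 20 mm high. Fingers reach the jar's lower side from the foot.
- crest (a point): top of the near roller, midway across (mill x 0.050, z 0.041), flush with the ramp's upper end. Rollers: steel shafts with rubber tyres of 12 mm radius, 40 mm apart. Once the jar's centre has passed over this point it drops 5 mm forward into place by itself and stays. White bearing plates at y +-0.050 to +-0.056 m, top z 0.070, flank the rollers.
- seat (a point): where the jar's centre is when the jar is in place on both rollers (mill x 0.070, z 0.066), its axis along the mill's y
- stop (a point): middle of the front face of the upright white back plate, the jar's stop (mill x 0.102; 111 mm wide, top at z 0.088). The jar in place is 2 mm clear of it or touches it.
- jar: closed steel milling jar, a cylinder of 60 mm diameter and 90 mm length with a ribbed screw lid at one end, 0.3 to 0.55 kg, loose, rolls freely. Origin: its centre; y is its axis, lying across the ramp. At the start it lies at the ramp's foot against the lip, its centre 30 mm above the ramp's surface. If it is let go on the ramp it rolls back down.
- start_button (a joint): travel of the start button, m: 0 up, 0.006 fully down; a spring lifts it; fully down takes about 5 N
- start_button_top (a point): centre of the top face of the start button (round plastic cap of 30 mm diameter in a black housing, facing up on the control box)
- timer: white bench timer 66 x 66 x 18 mm lying beside the mill, loose; to be left alone. Origin: centre of its underside
- capped_jar: upright plastic jar with a white screw cap, 57 mm diameter, 99 mm high, standing beside the mill on its -y side, loose; to be left alone. Origin: centre of its underside
- oil_bottle: small upright dropper bottle, 25 mm diameter, 80 mm high, standing beside the mill on its +y side, loose; to be left alone. Origin: centre of its underside

How it is judged:
By the outcome, as a careful person would: the job done as asked, in the order asked, and still so for the second after the job is handed in, with the robot touching nothing.
It also fails if it takes over 43 s, if anything falls off the work surface, if the arm or the gripper's body presses on something with over 40 N, if the wrist force passes 120 N, or if a joint passes its speed limit or range.

### The arm

A 6-joint arm with a two-finger parallel gripper is mounted at the origin on a cart in front of the work surface, level with it; the furniture and walls round the work are solid. World frame = base frame: x ahead of the robot, y to its left, z up, the work surface at z = 0. Lengths are in m, angles in degrees, forces in N, time in s.
With the tool pointing down it reaches from about 0.325 to 0.775 m from the base axis. Payload 9.3 kg.
Tool frame: the origin (TCP) lies midway between the tips of the shut fingers; the grasp point (between the pads) lies 19 mm behind it; z points along the fingers, y is the line along which they close (so a half turn about z gives the same grasp; the last joint's range is limited). The gripper opens to 85 mm and grips with 20 to 120 N. Pads are 22 mm wide; open, the fingers measure 114 mm over their backs; the gripper's body (76 mm by 85 mm) begins 54 mm behind the grasp point. The pads swing forward as they close: fully open they stand 13 mm farther back than shut.
Start: joints at [-82.712, 14.817, 1.232, 76.415, 0, 81.257], TCP at [0.152, -0.529, 0.231] pointing down, gripper open.
Joint ranges: [-174.27, 174.27], [-52.1, 104.24], [-59.71, 78.15], [-110.17, 111.67], [-87.03, 83.33], [-180, 180]. Speed limits (degrees/s): [127.2, 127.2, 159.86, 180, 180, 180].

### API

Orientations are given as [roll, pitch, yaw] about the fixed x, y, z axes, in that order (R = Rz(yaw) Ry(pitch) Rx(roll)).
In Python, from plant import * gives the robot as it stands.
- The arm moves only by the tool carry_out, never from a script. Its argument "increments" is text: rows parted by semicolons, each of 7 numbers parted by spaces: the turn, a rotation vector about the world's x, y, z in units of pi/2 rad (1.0 is pi/2 rad), then the shift along the world's x, y, z in units of 100 mm (1.0 is 100 mm), then the opening, from 0 (shut) to 1 (fully open). A call has 1 to 8 rows; each row shifts and turns the commanded pose from where the row before left it; what a row does not reach is not made up. A row lasts 1/12 s, in which the tool goes at most 41.7 mm and 7.16 degrees, less where a joint would pass 70% of its speed; a pose out of reach is approached as far as the arm can. A call with a number of a shift or a turn outside -1 to 1 is refused whole. A call with a gripper value outside its range is refused whole. The fingers move at their own pace and stop on an object; "squeeze" is the grip in N (left out, the last holds). Time passes only in rows, so rows that do not move let the fingers close. It gives the time, the measured TCP pose, the force, the opening and the grip force at its end, in the units of the state.
- read_state(): the state, without advancing time (a new reading comes with each control period).
- snapshot(name): name is "scene" or "top"; returns the picture (420x560x3 uint8, red, green, blue); there is no depth.
- camera_info(name): a dict with "mtx" (3x3 intrinsics, pixels), "distortion" ([k1, k2, p1, p2, k3] as OpenCV has them; the pictures are not rectified), "T" (4x4, takes a point from camera to world coordinates). Camera axes: x right, y down, z forward; pixel columns grow to the right and rows downward; lengths in m; the calibration is good to about 2 mm. A picture is of the moment at which its call begins. camera_info takes no time and is no camera call.
- sign_off(): hands the job in; it is judged then, once.
Trained networks look in the newest picture that a camera, given by its name, has taken for a name from the list of things; names that differ only in an ending like _2 or _b are one class to them, and where a whole thing is asked for, a point or a joint stands for the part that bears it (a point fixed in the world has none). Each returns a list of dicts, best first, with "confidence" (0 to 1); they miss things now and then, are a little off and sometimes report something else, mostly with a low value. They report only what shows in the picture. A call takes as long as a camera call.
- search_frame(thing, camera): "rect" ([centre column, centre row, width, height] in pixels, round what is visible of it).
- trace(thing, camera): "region" (420x560 bool, what is visible of it) and "rect" ([centre column, centre row, width, height] in pixels, round what is visible of it).
- landmark_of(thing, camera): "pixel" ([row, column] in pixels: a listed point, or the origin of a listed thing).
The state is a dict: "clock": time; "q": joint angles; "qvel": joint speeds; "effort": joint torques, N m; "position": TCP position; "tcp_rot": TCP orientation; "force": force on the tool from outside, world axes, zero at the start; "ft_torque": the same for the moment, N m; "opening": finger opening in m; "gripper_force": force on a finger pad.
Only numpy, scipy, OpenCV 4.12 (cv2) and the standard library are available. Lean on these libraries where they do the work, as an engineer would, in place of code of your own. Each camera call takes 0.05 s, during which the arm holds its last target. There are 200 camera calls.

## Working session

There is one attempt and no reset: what is moved stays moved. The work goes in short steps, Python scripts to look and compute and a tool call to move; the robot and the scene stay as the last step left them, time stands still between calls to the robot, and variables do not carry over. Pictures are saved under pics/ and viewed, at most 10 in all, crops included, and the job is handed in when it is done.

Besides the shell and the picture viewer there is one more tool, called after "Emit:" in YAML: its name, and indented under it one key for each argument. carry_out: Moves the arm, as the interface text tells. Its arguments: {"type":"object","properties":{"increments":{"type":"string"},"squeeze":{"type":"number"}},"required":["increments"]}

```bash
mkdir -p pics; cat > h.py <<'E'
from plant import *
import numpy as np, cv2
def ray(cam,rc):
    c=camera_info(cam); K=np.array(c["mtx"],float); d=np.array(c["distortion"],float); T=np.array(c["T"])
    p=cv2.undistortPoints(np.array([[[rc[1],rc[0]]]],float),K,d)[0,0]
    return T[:3,3],T[:3,:3]@np.array([p[0],p[1],1.])
def at_z(cam,rc,z):
    o,v=ray(cam,rc); return o+v*(z-o[2])/v[2]
def tri(rcs):
    A=np.zeros((3,3));b=np.zeros(3)
    for cam,rc in rcs:
        o,v=ray(cam,rc); v=v/np.linalg.norm(v); P=np.eye(3)-np.outer(v,v); A+=P;b+=P@o
    return np.linalg.solve(A,b)
def proj(cam,p):
    c=camera_info(cam); T=np.linalg.inv(np.array(c["T"]))
    r,_=cv2.Rodrigues(T[:3,:3]); return cv2.projectPoints(np.array(p,float).reshape(-1,3),r,T[:3,3],np.array(c["mtx"],float),np.array(c["distortion"],float))[0][:,0]
E
python3 - <<'E'
from h import *
for n in("scene","top"):
    cv2.imwrite(f"pics/{n}0.png",snapshot(n)[:,:,::-1]); print(n,np.round(camera_info(n)["T"],3).tolist())
for t,z in [("mill",0),("mill_ramp",.022),("crest",.041),("seat",.066),("stop",None),("jar",None),("start_button_top",None),("timer",0),("capped_jar",0),("oil_bottle",0)]:
    r=[]
    for n in("scene","top"):
        l=landmark_of(t,n)
        if l:
            r.append((n,l[0]["pixel"])); print(t,n,np.round(l[0]["pixel"],1),round(l[0]["confidence"],2), np.round(at_z(n,l[0]["pixel"],z),3) if z is not None else '')
    if len(r)==2: print("   tri",np.round(tri(r),4))
print({k:np.round(v,3).tolist() for k,v in read_state().items()})
E
```

```text
scene [[0.877, -0.312, 0.366, 0.266], [-0.481, -0.536, 0.694, -0.608], [-0.02, -0.785, -0.62, 0.659], [0.0, 0.0, 0.0, 1.0]]
top [[0.019, -0.996, 0.084, 0.511], [-1.0, -0.017, 0.019, 0.021], [-0.018, -0.085, -0.996, 1.108], [0.0, 0.0, 0.0, 1.0]]
mill scene [245.6 273.7] 0.79 [0.597 0.052 0.   ]
mill top [211.5 265.2] 0.75 [0.6   0.066 0.   ]
   tri [ 0.6021  0.0657 -0.0134]
mill_ramp scene [251.4 228.9] 0.96 [0.503 0.058 0.022]
mill_ramp top [258.2 269.5] 0.85 [0.499 0.054 0.022]
   tri [0.4998 0.0532 0.0272]
crest scene [214.  293.1] 0.6 [0.656 0.076 0.041]
crest top [186.3 261.9] 0.7 [0.65  0.072 0.041]
   tri [0.6508 0.071  0.0466]
seat scene [203.5 300.3] 0.71 [0.67  0.071 0.066]
seat top [175.8 261.6] 0.73 [0.668 0.072 0.066]
   tri [0.6691 0.0715 0.0661]
stop scene [198.1 309.6] 0.87 
stop top [160.7 262.1] 0.63 
   tri [0.6964 0.0727 0.0696]
jar scene [241.6 222.3] 0.86 
jar top [261.3 267.9] 0.87 
   tri [0.492  0.0562 0.0536]
start_button_top scene [178.8 273.1] 0.42 
start_button_top top [182.6 215.7] 0.64 
   tri [0.6538 0.1635 0.0778]
timer scene [311.5 283.4] 0.6 [ 0.53  -0.109  0.   ]
timer top [247.3 339.6] 0.95 [ 0.525 -0.097  0.   ]
   tri [ 0.5295 -0.0997 -0.0101]
capped_jar scene [273.1 349.9] 0.56 [ 0.685 -0.089  0.   ]
capped_jar top [178.2 339.6] 0.57 [ 0.676 -0.095  0.   ]
   tri [ 0.6765 -0.0956  0.0091]
oil_bottle scene [218.3 201. ] 0.64 [0.501 0.21  0.   ]
oil_bottle top [255.8 200.9] 0.55 [0.501 0.203 0.   ]
   tri [0.5002 0.2026 0.0055]
{'clock': 1.1, 'q': [-82.713, 14.817, 1.23, 76.416, 0.0, 81.259], 'qvel': [0.105, 0.034, -0.034, -0.01, 0.048, 0.104], 'effort': [-0.001, -55.54, 34.473, 0.002, -0.0, 0.0], 'position': [0.152, -0.529, 0.231], 'tcp_rot': [-179.998, -0.0, 16.028], 'force': [0.103, 0.351, -0.076], 'ft_torque': [0.006, 0.058, -0.051], 'gripper_force': 0.0, 'opening': 0.085}
```

View pics/scene0.png

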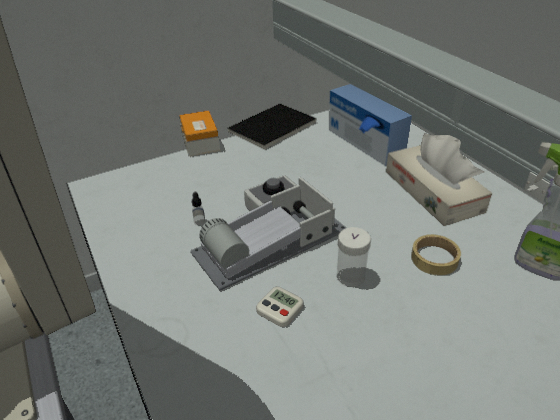

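View pics/top0.png

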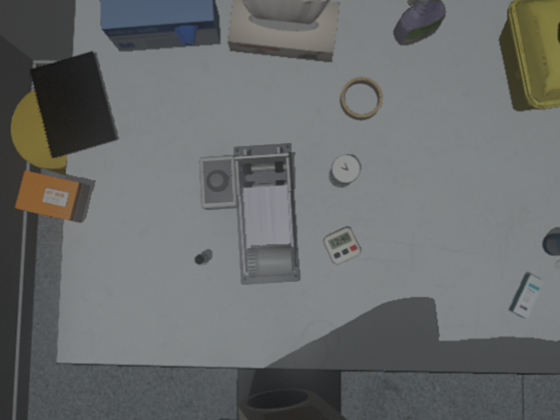

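The scene view shows the jar at the ramp foot near (col 222, row 242), the button near (273, 184) and the bottle, timer and capped jar clear of the mill. The top view shows the base plate corners near (234,146), (291,144), (299,281) and (242,283), with the button at (217,181). Next I fit the mill pose.

```bash
python3 - <<'E'
from h import *
from scipy.optimize import least_squares
s=np.sin(.122);c=np.cos(.122)
M={"ramp":(-.105,0,.022),"crest":(.05,0,.041),"seat":(.07,0,.066),"stop":(.102,0,.066),"jar":(-.105-.03*s,0,.022+.03*c)}
O=[("ramp","scene",251.4,228.9),("ramp","top",258.2,269.5),("crest","scene",214,293.1),("crest","top",186.3,261.9),("seat","scene",203.5,300.3),("seat","top",175.8,261.6),("jar","scene",241.6,222.3),("jar","top",261.3,267.9)]
def W(p,q): 
    R=np.array([[np.cos(p[2]),-np.sin(p[2])],[np.sin(p[2]),np.cos(p[2])]]); q=np.array(q,float); return np.r_[p[:2]+R@q[:2],q[2]]
def f(p): return np.concatenate([proj(n,W(p,M[k]))[0]-[cc,r] for k,n,r,cc in O])
r=least_squares(f,[.6,.065,.09],loss='soft_l1'); p=r.x
print(p,np.degrees(p[2]),np.round(f(p).reshape(-1,2),1).tolist())
e=[at_z("top",(a,b),.010) for a,b in((146,234),(144,291),(281,299),(283,242))]
print("corners",np.round(e,4).tolist())
d=(e[0]+e[1]-e[2]-e[3])/2; print("yaw edge",np.degrees(np.arctan2(d[1],d[0])),np.linalg.norm(d)); 
for k in M: print(k,np.round(W(p,M[k]),4))
for z in(.055,.06,.065,.07): print(z,at_z("top",(182,216.5),z),W(p,(.065,.096,z)))
im=snapshot("top"); g=cv2.resize(im[130:300,190:310],None,fx=3.5,fy=3.5,interpolation=cv2.INTER_CUBIC)
hw=[(x,y,.01) for x,y in((-.165,-.063),(.135,-.063),(.135,.063),(-.165,.063))]+[(.01,.058,.048),(.12,.058,.048),(.12,.134,.048),(.01,.134,.048),(.102,-.0555,.088),(.102,.0555,.088)]
for q in hw:
    u=proj("top",W(p,q))[0]; cv2.circle(g,tuple(int(v) for v in (u-[190,130])*3.5+1.75),3,(255,0,0),-1)
cv2.imwrite("pics/fit.png",g[:,:,::-1])
E
```

```text
[0.60169375 0.06631224 0.09491451] 5.438201107403668 [[-2.2, 1.5], [-1.3, 0.8], [-0.8, 2.2], [0.6, -0.9], [0.0, -0.6], [-0.4, -1.6], [1.4, 0.5], [-0.0, -0.4]]
corners [[0.7413, 0.1366, 0.01], [0.7476, 0.0122, 0.01], [0.4516, -0.0098, 0.01], [0.4449, 0.1118, 0.01]]
yaw edge 4.512742576953338 0.29711003982990797
ramp [0.4972 0.0564 0.022 ]
crest [0.6515 0.0711 0.041 ]
seat [0.6714 0.0729 0.066 ]
stop [0.7032 0.076  0.066 ]
jar [0.4935 0.056  0.0518]
0.055 [0.65517343 0.16636113 0.055     ] [0.65730307 0.16804033 0.055     ]
0.06 [0.65448685 0.16566918 0.06      ] [0.65730307 0.16804033 0.06      ]
0.065 [0.65380027 0.16497722 0.065     ] [0.65730307 0.16804033 0.065     ]
0.07 [0.65311369 0.16428526 0.07      ] [0.65730307 0.16804033 0.07      ]
```

View pics/fit.png

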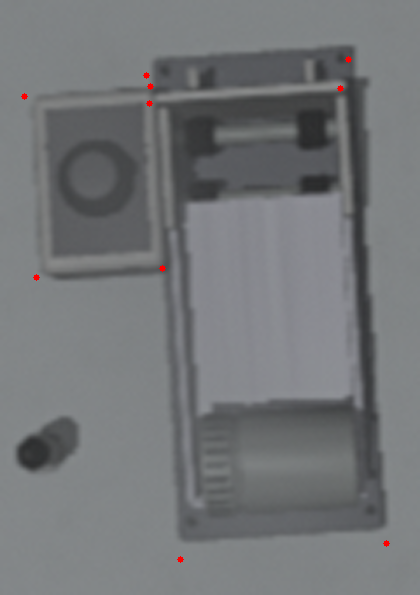

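The fit puts the mill origin near (0.601, 0.064) with a yaw of about 4.8°. The plate outline in the crop sits about 3 mm further −y than the network points, so I split the difference. The button cap is near (0.655, 0.165). Now I approach behind the jar.

Emit:
carry_out:
  increments: "0 0 -0.016 0.17 0.345 0 0.5;0 0 -0.016 0.17 0.345 0 0.5;0 0 -0.016 0.17 0.345 0 0.5;0 0 -0.016 0.17 0.345 0 0.5;0 0 -0.016 0.17 0.345 0 0.5;0 0 -0.016 0.17 0.345 0 0.5;0 0 -0.016 0.17 0.345 0 0.5;0 0 -0.013 0.17 0.345 0 0.5"

```text
clock: 1.82
position: [0.2882, -0.2509, 0.2315]
tcp_rot: [180.0, -0.0, 4.7]
force: [0.5, -1.3, 1.0]
opening: 0.0426
gripper_force: 0.0
```

Emit:
carry_out:
  increments: "0 0 0 0.17 0.345 0 0.5;0 0 0 0.17 0.345 0 0.5;0 0 0 0.17 0.345 0 0.5;0 0 0 0.17 0.345 0 0.5;0 0 0 0.17 0.345 0 0.5;0 0 0 0.17 0.345 0 0.5;0 0 0 0.17 0.345 -0.1 0.5;0 0 0 0.12 0.3 -0.2 0.5"

```text
clock: 2.48
position: [0.4209, 0.0211, 0.2028]
tcp_rot: [179.9, -0.3, 4.8]
force: [1.2, -1.0, 0.1]
opening: 0.0426
gripper_force: 0.0
```

Emit:
carry_out:
  increments: "0 0 0 0.05 0.15 -0.3 0.5;0 0 0 0.03 0.13 -0.35 0.5;0 0 0 0 0 -0.35 0.5;0 0 0 0 0 -0.3 0.5;0 0 0 0 0 -0.2 0.5;0 0 0 0 0 -0.12 0.5;0 0 0 0 0 -0.05 0.5;0 0 0 0 0 0 0.5"

```text
clock: 3.15
position: [0.4264, 0.0469, 0.0335]
tcp_rot: [-180.0, 0.1, 4.8]
force: [-1.2, -0.2, 0.5]
opening: 0.0429
gripper_force: 0.0
```

```bash
python3 - <<'E'
from h import *
a=snapshot("scene")[180:320,150:350]; b=snapshot("top")[120:320,180:340]
a=cv2.resize(a,(400,280),interpolation=cv2.INTER_CUBIC); b=cv2.resize(b,(384,480),interpolation=cv2.INTER_CUBIC)
o=np.zeros((480,784,3),np.uint8); o[:280,:400]=a; o[:,400:]=b
cv2.imwrite("pics/beh.png",o[:,:,::-1]); print(read_state()["position"],read_state()["force"])
E
```

```text
[0.42736995 0.04681873 0.03492897] [0.22442483 0.19428385 0.02159981]
```

View pics/beh.png

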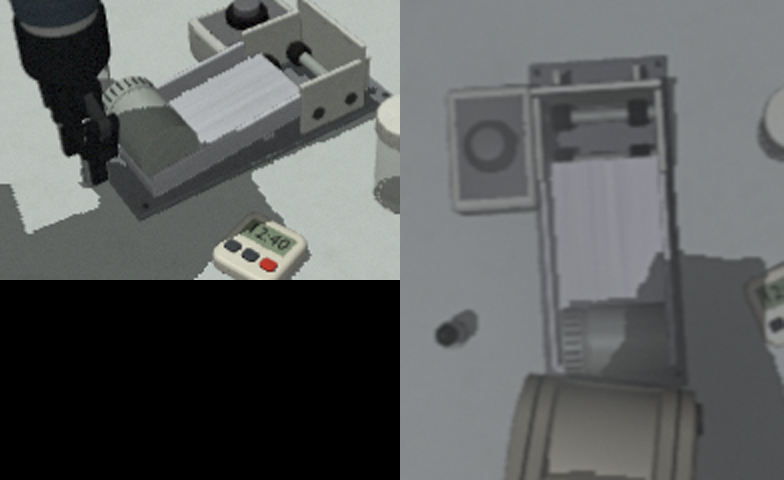

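The fingers stand behind the jar at the ramp foot (about col 95, row 150 in the left crop), clear of it and roughly centred. Creeping into contact.

Emit:
carry_out:
  increments: "0 0 0 0.05 0.02 0.01 0.5;0 0 0 0.05 0.02 0.01 0.5;0 0 0 0.03 0.003 0 0.5;0 0 0 0.02 0.002 0 0.5;0 0 0 0.02 0.002 0 0.5;0 0 0 0.02 0.002 0 0.5;0 0 0 0.02 0.002 0.002 0.5;0 0 0 0.02 0.002 0.002 0.5"

```text
clock: 3.92
position: [0.45, 0.0522, 0.0367]
tcp_rot: [-180.0, 0.0, 4.8]
force: [0.1, 1.0, 0.1]
opening: 0.0426
gripper_force: 0.0
```

Emit:
carry_out:
  increments: "0 0 0 0.02 0.0017 0.0024 0.5;0 0 0 0.02 0.0017 0.0024 0.5;0 0 0 0.02 0.0017 0.0024 0.5;0 0 0 0.02 0.0017 0.0024 0.5;0 0 0 0.02 0.0017 0.0024 0.5;0 0 0 0.02 0.0017 0.0024 0.5;0 0 0 0.02 0.0017 0.0024 0.5;0 0 0 0.02 0.0017 0.0024 0.5"

```text
clock: 4.58
position: [0.4661, 0.0535, 0.0386]
tcp_rot: [180.0, 0.0, 4.8]
force: [-1.1, -0.3, 1.2]
opening: 0.043
gripper_force: 0.9
```

Emit:
carry_out:
  increments: "0 0 0 0.022 0.0018 0.0027 0.5;0 0 0 0.024 0.002 0.003 0.5;0 0 0 0.025 0.002 0.003 0.5;0 0 0 0.025 0.002 0.003 0.5;0 0 0 0.025 0.002 0.003 0.5;0 0 0 0.025 0.002 0.003 0.5;0 0 0 0.025 0.002 0.003 0.5;0 0 0 0.025 0.002 0.003 0.5"

```text
clock: 5.25
position: [0.4857, 0.0551, 0.041]
tcp_rot: [-180.0, 0.0, 4.8]
force: [-2.0, 0.3, 1.0]
opening: 0.0429
gripper_force: 0.9
```

```bash
python3 - <<'E'
from h import *
b=snapshot("top"); s=snapshot("scene")
for n in("top","scene"):
    l=landmark_of("jar",n); print(n,l[0] if l else None, at_z(n,l[0]["pixel"],.055) if l else '')
a=cv2.resize(s[180:320,150:350],(400,280),interpolation=cv2.INTER_CUBIC); b=cv2.resize(b[120:320,180:340],(384,480),interpolation=cv2.INTER_CUBIC)
o=np.zeros((480,784,3),np.uint8); o[:280,:400]=a; o[:,400:]=b
cv2.imwrite("pics/p1.png",o[:,:,::-1]); print(read_state()["position"],read_state()["force"])
E
```

```text
top {'pixel': [247.1, 268.9], 'confidence': 0.69} [0.52196291 0.05440427 0.055     ]
scene {'pixel': [234.4, 240.6], 'confidence': 0.64} [0.52943756 0.05667971 0.055     ]
[0.4857148  0.05517067 0.04094318] [0.40458128 0.17171042 0.3555822 ]
```

View pics/p1.png

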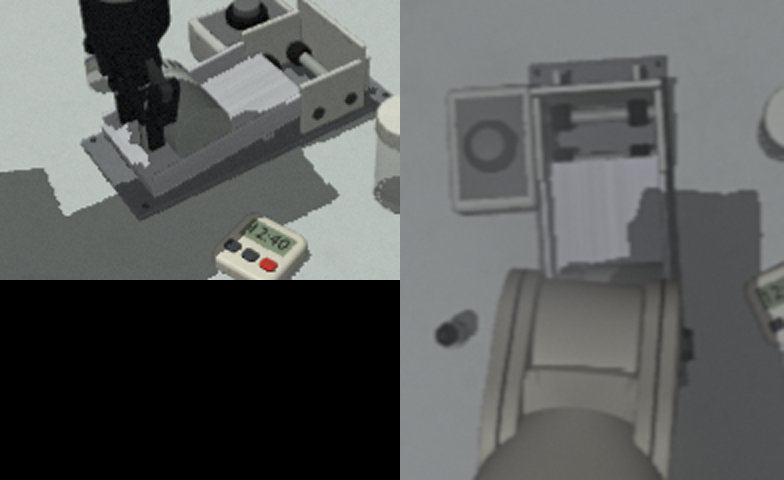

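The jar is moving up the ramp squarely against both fingertips (left crop, about col 195, row 110), with its centre about 40 mm ahead of the TCP as expected. Continuing.

Emit:
carry_out:
  increments: "0 0 0 0.025 0.002 0.003 0.5;0 0 0 0.025 0.002 0.003 0.5;0 0 0 0.025 0.002 0.003 0.5;0 0 0 0.025 0.002 0.003 0.5;0 0 0 0.025 0.002 0.003 0.5;0 0 0 0.025 0.002 0.003 0.5;0 0 0 0.025 0.002 0.003 0.5;0 0 0 0.025 0.002 0.003 0.5"

```text
clock: 6.12
position: [0.5057, 0.0568, 0.0434]
tcp_rot: [-180.0, 0.0, 4.8]
force: [-2.3, -0.3, -0.2]
opening: 0.0424
gripper_force: 0.9
```

Emit:
carry_out:
  increments: "0 0 0 0.025 0.002 0.003 0.5;0 0 0 0.025 0.002 0.003 0.5;0 0 0 0.025 0.002 0.003 0.5;0 0 0 0.025 0.002 0.003 0.5;0 0 0 0.025 0.002 0.003 0.5;0 0 0 0.025 0.002 0.003 0.5;0 0 0 0.025 0.002 0.003 0.5;0 0 0 0.025 0.002 0.003 0.5"

```text
clock: 6.78
position: [0.5257, 0.0584, 0.0458]
tcp_rot: [-180.0, 0.0, 4.8]
force: [-2.0, -1.0, 0.2]
opening: 0.0427
gripper_force: 0.9
```

Emit:
carry_out:
  increments: "0 0 0 0.025 0.002 0.003 0.5;0 0 0 0.025 0.002 0.003 0.5;0 0 0 0.025 0.002 0.003 0.5;0 0 0 0.025 0.002 0.003 0.5;0 0 0 0.025 0.002 0.003 0.5;0 0 0 0.025 0.002 0.003 0.5;0 0 0 0.025 0.002 0.003 0.5;0 0 0 0.025 0.002 0.003 0.5"

```text
clock: 7.45
position: [0.5457, 0.0599, 0.0482]
tcp_rot: [180.0, 0.0, 4.8]
force: [-1.5, -0.1, -0.0]
opening: 0.0426
gripper_force: 0.9
```

Emit:
carry_out:
  increments: "0 0 0 0.025 0.002 0.003 0.5;0 0 0 0.025 0.002 0.003 0.5;0 0 0 0.025 0.002 0.003 0.5;0 0 0 0.025 0.002 0.003 0.5;0 0 0 0.024 0.002 0.003 0.5;0 0 0 0.023 0.002 0.003 0.5;0 0 0 0.022 0.002 0.003 0.5;0 0 0 0.021 0.002 0.003 0.5"

```text
clock: 8.12
position: [0.5647, 0.0615, 0.0506]
tcp_rot: [-180.0, 0.0, 4.8]
force: [-1.0, -0.9, 1.2]
opening: 0.0426
gripper_force: 0.9
```

Emit:
carry_out:
  increments: "0 0 0 0.02 0.0016 0.0024 0.5;0 0 0 0.02 0.0016 0.0024 0.5;0 0 0 0.02 0.0016 0.0024 0.5;0 0 0 0.02 0.0016 0.0024 0.5;0 0 0 0.02 0.0016 0.0024 0.5;0 0 0 0.02 0.0016 0.0024 0.5;0 0 0 0.02 0.0016 0.0024 0.5;0 0 0 0.02 0.0016 0.0024 0.5"

```text
clock: 8.78
position: [0.5807, 0.0628, 0.0525]
tcp_rot: [-180.0, -0.0, 4.8]
force: [-1.8, 0.1, 1.4]
opening: 0.0425
gripper_force: 0.9
```

Emit:
carry_out:
  increments: "0 0 0 0.02 0.0016 0.0024 0.5;0 0 0 0.02 0.0016 0.0024 0.5;0 0 0 0.02 0.0016 0.0024 0.5;0 0 0 0.02 0.0016 0.0024 0.5;0 0 0 0.019 0.0016 0.0024 0.5;0 0 0 0.018 0.0016 0.0022 0.5;0 0 0 0.017 0.0016 0.002 0.5;0 0 0 0.016 0.0015 0.002 0.5"

```text
clock: 9.45
position: [0.5956, 0.0641, 0.0543]
tcp_rot: [-180.0, 0.0, 4.8]
force: [-2.5, -0.5, 1.0]
opening: 0.043
gripper_force: 0.9
```

Emit:
carry_out:
  increments: "0 0 0 0.015 0.0013 0.0018 0.5;0 0 0 0.015 0.0013 0.0018 0.5;0 0 0 0.015 0.0013 0.0018 0.5;0 0 0 0.015 0.0013 0.0018 0.5;0 0 0 0.015 0.0013 0.0018 0.5;0 0 0 0.015 0.0013 0.0018 0.5;0 0 0 0.015 0.0013 0.0018 0.5;0 0 0 0.015 0.0013 0.0018 0.5"

```text
clock: 10.12
position: [0.6078, 0.0652, 0.0558]
tcp_rot: [-180.0, -0.0, 4.8]
force: [0.6, -1.0, 0.6]
opening: 0.0432
gripper_force: 0.2
```

Emit:
carry_out:
  increments: "0 0 0 0.015 0.0013 0 0.5;0 0 0 0.015 0.0013 0 0.5;0 0 0 0.015 0.0013 0 0.5;0 0 0 0.015 0.0013 0 0.5;0 0 0 0.015 0.0013 0 0.5;0 0 0 0.015 0.0013 0 0.5;0 0 0 0.015 0.0013 0 0.5;0 0 0 0.015 0.0013 0 0.5"

```text
clock: 10.78
position: [0.6197, 0.0662, 0.0557]
tcp_rot: [-180.0, -0.0, 4.8]
force: [0.5, 0.6, 0.3]
opening: 0.0426
gripper_force: 0.0
```

The contact force has gone, so the jar has probably dropped in. Checking.

```bash
python3 - <<'E'
from h import *
b=snapshot("top"); s=snapshot("scene"); r=[]
for n in("top","scene"):
    l=landmark_of("jar",n); 
    if l: r.append((n,l[0]["pixel"])); print(n,l[0], at_z(n,l[0]["pixel"],.066))
a=cv2.resize(s[150:290,200:400],(400,280),interpolation=cv2.INTER_CUBIC); b=cv2.resize(b[120:320,180:340],(384,480),interpolation=cv2.INTER_CUBIC)
o=np.zeros((480,784,3),np.uint8); o[:280,:400]=a; o[:,400:]=b
cv2.imwrite("pics/p2.png",o[:,:,::-1])
E
```

```text
scene {'pixel': [204.6, 300.1], 'confidence': 0.63} [0.66814747 0.06832169 0.066     ]
```

View pics/p2.png

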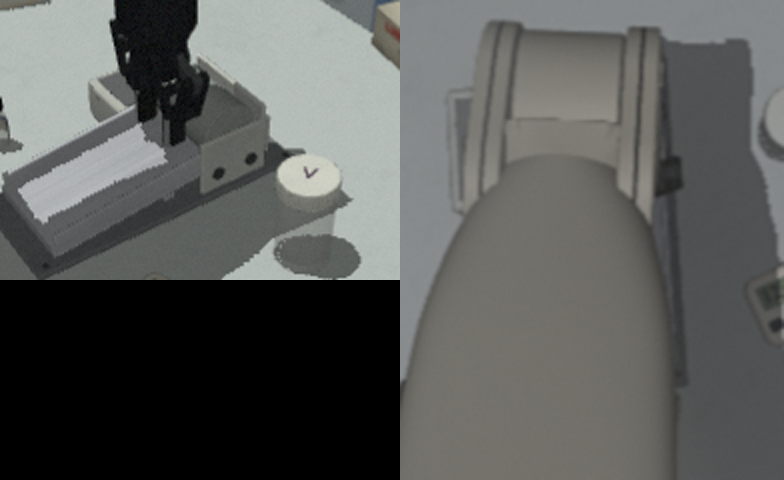

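The jar sits between the bearing plates in front of the back plate (left crop, about col 225, row 110), and the measured centre (0.668, 0.068) matches the seat. I follow a little further to confirm, then back off, rise and shut the fingers.

Emit:
carry_out:
  increments: "0 0 0 0.015 0.0013 0 0.5;0 0 0 0.015 0.0013 0 0.5;0 0 0 0.015 0.0013 0 0.5;0 0 0 0.015 0.0013 0 0.5;0 0 0 0.015 0.0013 0 0.5;0 0 0 0 0 0 0.5;0 0 0 -0.05 -0.004 0 0.5;0 0 0 -0.1 -0.008 0 0.5"

```text
clock: 11.65
position: [0.6123, 0.0655, 0.0555]
tcp_rot: [180.0, -0.0, 4.8]
force: [-1.0, 0.4, -0.7]
opening: 0.0425
gripper_force: 0.0
```

Emit:
carry_out:
  increments: "0 0 0 -0.1 -0.008 0 0.5;0 0 0 -0.05 -0.004 0.1 0.5;0 0 0 0 0 0.3 0.5;0 0 0 0 0 0.35 0.2;0 0 0 0 0.1 0.35 0;0 0 0 0.05 0.2 0.1 0;0 0 0 0.1 0.3 0 0;0 0 0 0.1 0.2 0 0"

```text
clock: 12.32
position: [0.6227, 0.1426, 0.1786]
tcp_rot: [-179.8, -0.2, 5.3]
force: [0.6, -0.3, -0.8]
opening: 0.0
gripper_force: 0.0
```

Emit:
carry_out:
  increments: "0 0 0 0.16 0.1 -0.2 0;0 0 0 0.16 0.1 -0.3 0;0 0 0 0 0 -0.2 0;0 0 0 0 0 -0.1 0;0 0 0 0 0 0 0"

```text
clock: 12.73
position: [0.6536, 0.1535, 0.0938]
tcp_rot: [-179.5, 0.2, 5.9]
force: [-0.6, 0.0, 0.8]
opening: 0.0
gripper_force: 0.0
```

```bash
python3 - <<'E'
from h import *
b=snapshot("top"); s=snapshot("scene")
for n in("top","scene"):
    l=landmark_of("jar",n); 
    if l: print(n,l[0], at_z(n,l[0]["pixel"],.066))
print(read_state()["position"])
a=cv2.resize(s[120:260,210:370],(560,490),interpolation=cv2.INTER_CUBIC)
cv2.imwrite("pics/p3.png",a[:,:,::-1])
E
```

```text
top {'pixel': [175.8, 264.3], 'confidence': 0.71} [0.66815438 0.06648823 0.066     ]
scene {'pixel': [203.5, 302.1], 'confidence': 0.84} [0.67351845 0.06946731 0.066     ]
[0.65556695 0.15355592 0.09790735]
```

View pics/p3.png

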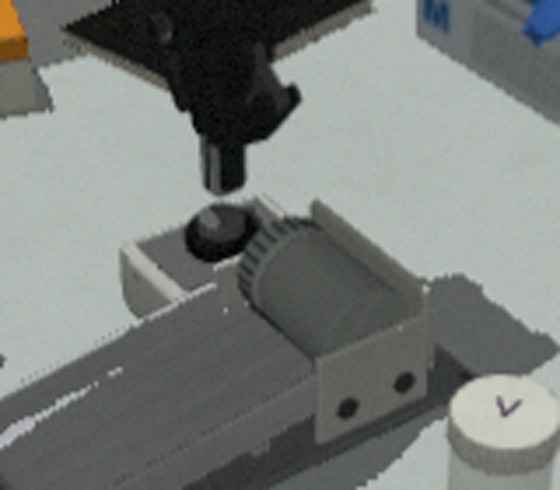

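The jar lies seated on the rollers against the back plate (about col 320, row 280), and the shut fingers are just above the button cap (215, 230). I shift +y by 11 mm and descend.

Emit:
carry_out:
  increments: "0 0 0 0 0.06 0 0;0 0 0 0 0.05 -0.06 0;0 0 0 0 0 -0.06 0;0 0 0 0 0 -0.06 0;0 0 0 0 0 -0.03 0;0 0 0 0 0 -0.03 0;0 0 0 0 0 0 0"

```text
clock: 13.52
position: [0.6551, 0.1602, 0.0707]
tcp_rot: [-179.3, 0.1, 6.4]
force: [0.3, 0.5, -0.2]
opening: 0.0
gripper_force: 0.0
```

Emit:
carry_out:
  increments: "0 0 0 0 0 -0.02 0;0 0 0 0 0 -0.02 0;0 0 0 0 0 -0.02 0"

```text
clock: 13.77
position: [0.6556, 0.1602, 0.066]
tcp_rot: [-179.3, -0.0, 6.4]
force: [-1.2, -0.4, 3.2]
opening: -0.0001
gripper_force: 1.9
```

Emit:
carry_out:
  increments: "0 0 0 0 0 -0.01 0;0 0 0 0 0 -0.01 0;0 0 0 0 0 -0.01 0;0 0 0 0 0 0 0"

```text
clock: 14.1
position: [0.6557, 0.1602, 0.064]
tcp_rot: [-179.3, -0.1, 6.4]
force: [-3.8, -1.4, 10.6]
opening: -0.0
gripper_force: 5.1
```

Emit:
carry_out:
  increments: "0 0 0 0 0 -0.01 0;0 0 0 0 0 -0.005 0;0 0 0 0 0 0 0;0 0 0 0 0 0 0"

```text
clock: 14.43
position: [0.6557, 0.1603, 0.0638]
tcp_rot: [-179.3, -0.1, 6.4]
force: [-6.8, -2.0, 20.7]
opening: 0.0001
gripper_force: 10.1
```

It has hit a hard stop at z ≈ 0.064. I release slowly and read force against height to confirm the travel.

Emit:
carry_out:
  increments: "0 0 0 0 0 0.035 0;0 0 0 0 0 0 0;0 0 0 0 0 0 0;0 0 0 0 0 0 0"

```text
clock: 14.77
position: [0.6557, 0.1603, 0.0649]
tcp_rot: [-179.3, -0.0, 6.4]
force: [0.1, -0.4, 4.8]
opening: 0.0001
gripper_force: 2.2
```

Emit:
carry_out:
  increments: "0 0 0 0 0 0.02 0;0 0 0 0 0 0 0;0 0 0 0 0 0 0"

```text
clock: 15.02
position: [0.6557, 0.1603, 0.0667]
tcp_rot: [-179.3, -0.0, 6.4]
force: [1.4, -0.8, 4.4]
opening: 0.0
gripper_force: 1.6
```

Emit:
carry_out:
  increments: "0 0 0 0 0 0.02 0;0 0 0 0 0 0 0;0 0 0 0 0 0 0"

```text
clock: 15.27
position: [0.6556, 0.1603, 0.0687]
tcp_rot: [-179.3, -0.0, 6.4]
force: [1.5, -0.3, 2.8]
opening: -0.0001
gripper_force: 1.1
```

Emit:
carry_out:
  increments: "0 0 0 0 0 0.02 0;0 0 0 0 0 0 0;0 0 0 0 0 0 0"

```text
clock: 15.52
position: [0.6551, 0.1604, 0.0705]
tcp_rot: [-179.3, 0.1, 6.4]
force: [-1.2, -0.7, -0.4]
opening: 0.0001
gripper_force: 0.0
```

The spring force ran from z ≈ 0.070 down to the stop at 0.064, which is the full 6 mm. Now I lift clear and verify.

Emit:
carry_out:
  increments: "0 0 0 0 0 0.1 0;0 0 0 0 0 0.3 0;0 0 0 0 0 0.35 0;0 0 0 0 0 0.3 0;0 0 0 0 0 0.1 0;0 0 0 0 0 0 0;0 0 0 0 0 0 0"

```text
clock: 16.1
position: [0.6554, 0.1603, 0.1858]
tcp_rot: [-179.3, -0.0, 6.4]
force: [0.2, -0.4, -0.4]
opening: -0.0001
gripper_force: 0.0
```

```bash
python3 - <<'E'
from h import *
b=snapshot("top"); s=snapshot("scene")
for t,z in(("jar",.066),("timer",0),("capped_jar",0),("oil_bottle",0)):
  for n in("top","scene"):
    l=landmark_of(t,n)
    if l: print(t,n,l[0]["pixel"],round(l[0]["confidence"],2),np.round(at_z(n,l[0]["pixel"],z),3))
cv2.imwrite("pics/p4.png",cv2.resize(s[120:330,170:400],None,fx=2.5,fy=2.5,interpolation=cv2.INTER_CUBIC)[:,:,::-1])
E
```

```text
jar top [172.7, 266.9] 0.66 [0.675 0.061 0.066]
jar scene [205.0, 302.5] 0.67 [0.672 0.065 0.066]
timer top [246.5, 339.3] 0.73 [ 0.527 -0.096  0.   ]
timer scene [310.1, 278.8] 0.72 [ 0.525 -0.102  0.   ]
capped_jar top [177.0, 337.2] 0.57 [ 0.678 -0.09   0.   ]
capped_jar scene [272.8, 351.4] 0.76 [ 0.688 -0.09   0.   ]
oil_bottle scene [222.2, 199.6] 0.68 [0.494 0.199 0.   ]
```

View pics/p4.png

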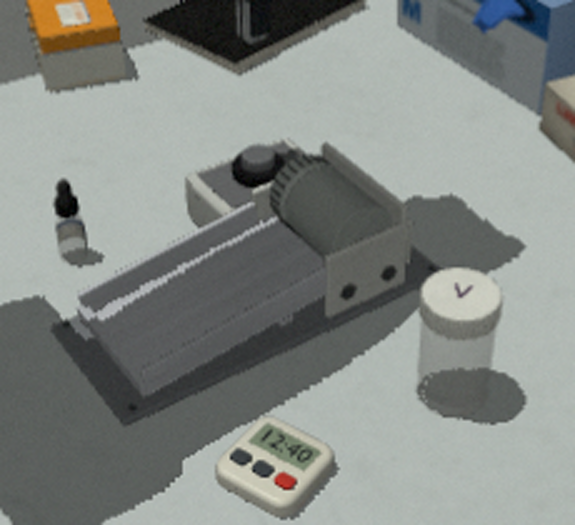

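The jar is in place (about col 335, row 205), the button is up again (258, 160), and the bottle, timer and capped jar have not moved. Handing in.

```bash
python3 -c "from plant import *; print(sign_off())"
```

```text
the job is handed in; nothing more can be done
None
```

The jar was pushed up the ramp and is seated on the rollers, the start button went fully down and came up again, nothing else was moved, and the job was handed in about 16 s into the 43 s allowed.

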